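# Pack strap channels interlocked in their cradle

### The arm

A 6-joint arm with a two-finger parallel gripper is mounted at the origin on the work surface. World frame = base frame: x ahead of the robot, y to its left, z up, the work surface at z = 0. Lengths are in mm, angles in rad, forces in N, time in s.
With the tool pointing down it reaches from about 350 to 875 mm from the base axis. Payload 4.2 kg.
Tool frame: the origin (TCP) lies midway between the tips of the shut fingers; the grasp point (between the pads) lies 19 mm behind it; y points along the fingers, x is the direction in which the jaws open and shut, and the axes are right-handed (so a half turn about y gives the same grasp; the last joint's range is limited). The gripper opens to 85 mm and grips with 20 to 120 N. Pads are 22 mm wide; open, the fingers measure 114 mm over their backs; the gripper's body (76 mm by 85 mm) begins 54 mm behind the grasp point. The pads swing forward as they close: fully open they stand 13 mm farther back than shut.
Start: joints at [-1.023, 0.385, 0.008, 0, -1.194, -0.259], TCP at [178.017, -599.09, 231.312] pointing down, gripper open.
Joint ranges: [-3.14, 3.14], [-1.21, 2.06], [-1.07, 1.41], [-3.16, 2.05], [-2.99, -0.16], [-3.1, 3.1]. Speed limits (rad/s): [2.79, 2.79, 3.14, 3.14, 3.14, 3.14].

### API

Orientations are given as a unit quaternion [x, y, z, w].
In Python, from bench import read_state, get_image, job_done gives the robot as it stands.
- The arm moves only by the tool play_rows, never from a script. Its argument "series" is a list of rows, each a list of 7 numbers: the shift along the tool's x, y, z in m, then the turn, a rotation vector about the tool's x, y, z in rad, then the finger opening in m, from 0 to 0.0854. In form: [[x, y, z, wx, wy, wz, claw], ...]. A call has 1 to 10 rows; each row shifts and turns the pose as measured when the row begins, along the tool's axes as they then stand; what a row does not reach is not made up. A row lasts 1/10 s, in which the tool goes at most 50 mm and 8.59 degrees, less where a joint would pass 70% of its speed; a pose out of reach is approached as far as the arm can. A call with a gripper value outside its range is refused whole. The fingers move at their own pace and stop on an object; the grip force is fixed at half the most. Time passes only in rows, so rows that do not move let the fingers close. It gives the time, the measured TCP pose, the force and the opening at its end, in the units of the state.
- read_state(): the state, without advancing time (a new reading comes with each control period).
- get_image(name): name is "scene" or "top" or "wrist"; returns a dict with "color" (420x560x3 uint8, red, green, blue), "intrinsics" (3x3 intrinsics, pixels), "origin" and "orientation" of the camera in the world. Camera axes: x right, y down, z forward; pixel columns grow to the right and rows downward; lengths in mm; the calibration is good to about 2 mm. A picture is of the moment at which its call begins. There is no depth.
- job_done(): hands the job in, once; it reports no verdict.
The state is a dict: "clock": time; "joints": joint angles; "joint_vel": joint speeds; "joint_efforts": joint torques, N m; "position": TCP position; "ee_rot": TCP orientation; "contact_force": force on the tool from outside, world axes, zero at the start; "wrist_torque": the same for the moment, N m; "gripper_width": finger opening in mm.
Only numpy, scipy, OpenCV 4.12 (cv2) and the standard library are available. Lean on these libraries where they do the work, as an engineer would, in place of code of your own. Each camera call takes 0.05 s, during which the arm holds its last target. There are 200 camera calls.

### The job

Pack away the aluminium strap channels: put the loose open-up channel into the empty bay of the wooden cradle beside the one already there, then set the open-down channel over the middle so that one of its flanges hangs in each trough, interlocked and fully down. Keep them parallel with their ends level with the cradle's, lower each one right down before letting go of it, and leave the other things on the table where they are.

Things in the scene. Friction and masses are not known exactly. Their poses are not given: they have to be found in the camera images.
- cradle: fixed wooden cradle, 140 (x) by 169 (y) by 32 mm high, two bays side by side; origin at the centre of its underside on the table, x along the channels, y across, z up. Channels rest on two cross bars (20 mm wide, centred at x = -55 and +55 mm, tops at z = 18 mm); between the bars there is only the base plate, top at z = 6 mm, leaving finger room. No end stops.
- empty_bay (a point): on the cradle, at y = -42, z = 18 mm in its frame: home of up_channel's origin. Each bay (the other at y = +42 mm) is 61 mm wide, bounded on each cross bar by a centre block (23 mm wide, top at z = 30 mm in the cradle's frame) and an outer post (12 mm thick, top at z = 32 mm)
- nest (a point): on the cradle, at y = 0, z = 21 mm in its frame: home of down_channel's origin once interlocked and fully down, its flange edges resting on the webs of both other channels
- packed_channel: aluminium U-channel, 150 mm long, 54 wide, 25 high, all walls 3 mm, 0.12 kg, thin black lining inside; lies loose in the cradle's +y bay, open side up, black-lined trough showing; origin at the centre of its underside, x along its length, y across, z up. Once both bays are filled and centred, 30 mm is free between the two channels
- up_channel: aluminium U-channel, 150 mm long, 54 wide, 25 high, all walls 3 mm, 0.12 kg, thin black lining inside; lies on the mat open side up, black-lined trough showing, at either of two places; origin at the centre of its underside, x along its length, y across, z up
- down_channel: aluminium U-channel, 150 mm long, 54 wide, 25 high, all walls 3 mm, 0.12 kg, thin black lining inside; lies on the mat open side down, bare web on top, at the other place; origin midway between its flange edges, 25 mm below its top, x along its length, y across, z up. Inside width 48 mm; it goes over the two near flanges of the channels in the cradle (36 mm over both when centred, so 6 mm free each side)
- mallet: bystander: mallet lying on the table, yellow head 56 mm across and 90 mm long (along its y), wooden handle running 226 mm to its -x; origin under the head
- tape_roll: bystander: brown tape roll lying flat, 84 mm across, 20 mm high; origin under its centre
- setting_anvil: bystander: small steel setting anvil, 30 by 75 by 12 mm; origin under its centre
Not all that is in view belongs to the job. What is shaped like the packed_channel but red is not meant.

How it is judged:
By the outcome, as a careful person would: the job done as asked, in the order asked, and still so for the second after the job is handed in, with the robot touching nothing.
It also fails if it takes over 54 s, if anything falls off the work surface, if the arm or the gripper's body presses on something with over 40 N, if the wrist force passes 120 N, or if a joint passes its speed limit or range.

## Working session

There is one attempt and no reset: what is moved stays moved. The work goes in short steps, Python scripts to look and compute and a tool call to move; the robot and the scene stay as the last step left them, time stands still between calls to the robot, and variables do not carry over. Pictures are saved under pics/ and viewed, about 8 in all and at most 12, crops included, and the job is handed in when it is done.

Besides the shell and the picture viewer there is one more tool, called after "Call:" by a JSON object that holds its "api" and its "payload", one argument or row to a line. play_rows: Moves the arm, as the interface text tells. Its arguments: {"type":"object","properties":{"series":{"type":"array","items":{"type":"array","items":{"type":"number"}}}},"required":["series"]}

```bash
ls; mkdir -p pics; cat > h.py <<'E'
import numpy as np, cv2
from bench import read_state, get_image, job_done
from scipy.spatial.transform import Rotation as R
def snap(n,f=None):
    d=get_image(n)
    if f: cv2.imwrite(f'pics/{f}.png',d['color'][:,:,::-1])
    return d
def ray(d,px,z):
    px=np.atleast_2d(np.array(px,float)); K=np.array(d['intrinsics'])
    v=np.c_[px,np.ones(len(px))]@np.linalg.inv(K).T
    w=R.from_quat(d['orientation']).apply(v); o=np.array(d['origin'])
    return o+w*((z-o[2])/w[:,2])[:,None]
def proj(d,P):
    P=np.atleast_2d(np.array(P,float)); c=R.from_quat(d['orientation']).inv().apply(P-np.array(d['origin']))
    q=c@np.array(d['intrinsics']).T
    return q[:,:2]/q[:,2:]
E
python3 - <<'E'
from h import *
s=read_state();print(s)
for n in ['top','scene']:
    d=snap(n,n+'0'); print(n,d['origin'],d['orientation'],d['intrinsics'])
a=cv2.imread('pics/top0.png')
import pickle
pickle.dump(d,open('s0.pkl','wb'))
E
```

```text
pics
{'clock': 0.0, 'joints': array([-1.02342900e+00,  3.85547333e-01,  6.59046799e-03, -5.04806743e-04,
       -1.19399643e+00, -2.58608503e-01]), 'joint_vel': array([-0.00214705, -0.00181145, -0.00145782,  0.00048591, -0.00066973,
       -0.00082411]), 'joint_efforts': array([ 7.40970117e-04, -3.92290449e+01,  1.88402313e+01,  4.18630600e+00,
       -4.64642682e-03, -6.57788107e-06]), 'position': array([ 177.82636725, -598.54191334,  230.21245653]), 'ee_rot': array([ 0.42226543,  0.5671356 , -0.56625866, -0.42355666]), 'contact_force': array([-0.87353397, -0.36398739,  0.96722131]), 'wrist_torque': array([ 0.01792463,  0.00800727, -0.02029012]), 'gripper_width': 85.32394346302894}
top [ 281.86679145   48.31914874 1699.19293828] [ 0.71063725 -0.70006484  0.04225954 -0.05583958] [[536.2789482    0.         281.58221872]
 [  0.         536.2789482  211.05100433]
 [  0.           0.           1.        ]]
scene [1274.47471433 -239.11671721  931.1834974 ] [ 0.76816427  0.52622921 -0.20528742 -0.30143581] [[465.2208338    0.         280.02663326]
 [  0.         465.2208338  194.45652278]
 [  0.           0.           1.        ]]
```

View pics/top0.png

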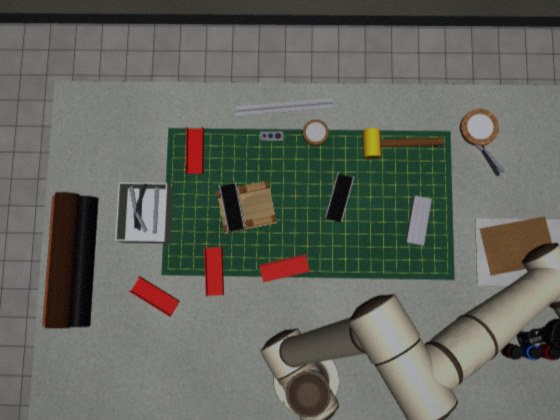

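View pics/scene0.png

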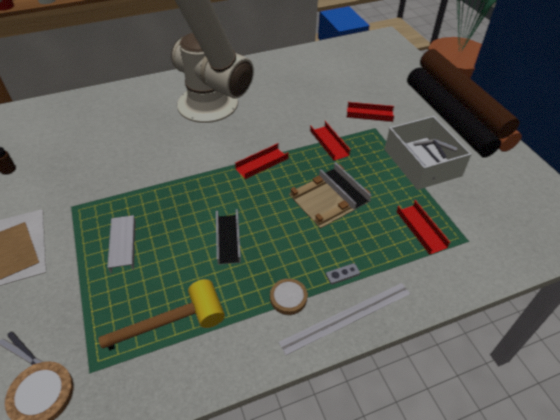

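The top view shows the up channel (black) at about (340,198), the down channel at (419,220), and the cradle at (246,206) with the packed channel at (231,207) on its left. The scene view agrees with this.

```bash
python3 - <<'E'
from h import *
d=snap('top'); im=d['color'].astype(int); hsv=cv2.cvtColor(d['color'],cv2.COLOR_RGB2HSV)
def rect(mask,roi,z,name):
    x0,y0,x1,y1=roi; m=np.zeros(mask.shape,np.uint8); m[y0:y1,x0:x1]=mask[y0:y1,x0:x1]
    n,l,st,c=cv2.connectedComponentsWithStats(m); k=1+np.argmax(st[1:,4])
    ys,xs=np.where(l==k); P=ray(d,np.c_[xs,ys],z)[:,:2].astype(np.float32)
    (c,s,a)=cv2.minAreaRect(P); mu=P.mean(0); w,v=np.linalg.eigh(np.cov(P.T)); ang=np.degrees(np.arctan2(v[1,1],v[0,1]))
    print(name,np.round(c,1),np.round(s,1),round(a,1),'mean',mu.round(1),'long axis',round(ang%180,1),len(xs))
V=hsv[...,2];S=hsv[...,1];H=hsv[...,0]
rect((V<40),(315,165,365,230),4,'up black')
rect((S<70)&(V>90),(400,185,440,255),25,'down')
rect((V<40),(210,170,285,240),22,'packed black')
rect((H<25)&(S>60)&(V>60),(210,170,285,240),20,'wood')
for p in [(340,198),(419,220),(231,207),(258,205)]: print(im[p[1],p[0]])
s=read_state(); w=snap('wrist','w0'); print(w['origin'],w['orientation'],w['intrinsics'],s['position'],s['ee_rot'])
print(R.from_quat(s['ee_rot']).as_matrix().round(3))
E
```

```text
up black [ 564.7 -100.4] [ 44.2 149.7] 75.2 mean [ 564.3 -100.3] long axis 165.0 637
down [ 493.4 -348.2] [ 55.6 152.5] 79.2 mean [ 492.9 -348. ] long axis 169.3 858
packed black [527.6 241.4] [147.4  43.8] 12.6 mean [527.  241.3] long axis 12.5 635
wood [536.4 163. ] [138.8 100.3] 12.4 mean [535.8 163.1] long axis 12.6 1359
[14 12 15]
[147 145 153]
[13 15 16]
[133 111  77]
[ 100.80714155 -621.58310945  373.3476184 ] [0.59074347 0.7914977  0.1261236  0.09298593] [[317.90100572   0.         276.39586405]
 [  0.         317.90100572 206.6207843 ]
 [  0.           0.           1.        ]] [ 177.87534473 -598.67943527  230.46844297] [ 0.42238224  0.56704528 -0.5663863  -0.42339043]
[[-0.285 -0.001 -0.959]
 [ 0.959  0.002 -0.285]
 [ 0.002 -1.     0.   ]]
```

```bash
cat >> h.py <<'E'
def plan(x,y,z,jaw,n,claw=None):
    """rows from the present pose to TCP x,y,z (mm), jaw axis angle (deg, world), level tool"""
    s=read_state(); M=R.from_quat(s['ee_rot']).as_matrix(); p=np.array(s['position'])
    cur=np.degrees(np.arctan2(M[1,0],M[0,0])); dy=(jaw-cur+90)%180-90
    tilt=np.cross(M[:,1],[0,0,-1])
    print('now',p.round(1),'jaw',cur.round(2),'turn',round(dy,2),'tilt(tool,rad)',(M.T@tilt).round(4),'j6',round(s['joints'][5],2),'t',round(s['clock'],2),'w',round(s['gripper_width'],1))
    d=(np.array([x,y,z])-p)/n
    for i in range(n):
        a=np.radians(cur+dy*i/n); X=np.array([np.cos(a),np.sin(a),0]); Y=np.array([0,0,-1]); Z=np.cross(X,Y)
        print('[%.4f,%.4f,%.4f,0,%.4f,0,c],'%(d@X/1e3,d@Y/1e3,d@Z/1e3,-np.radians(dy)/n))
E
python3 -c "
from h import *
plan(520,70,200,102.5,18)"
```

```text
now [ 177.9 -598.8  230.7] jaw 106.54 turn -4.04 tilt(tool,rad) [-0.0001  0.      0.0013] j6 -0.26 t 0.2 w 85.6
[0.0302,0.0017,-0.0288,0,0.0039,0,c],
[0.0303,0.0017,-0.0287,0,0.0039,0,c],
[0.0304,0.0017,-0.0286,0,0.0039,0,c],
[0.0305,0.0017,-0.0284,0,0.0039,0,c],
[0.0307,0.0017,-0.0283,0,0.0039,0,c],
[0.0308,0.0017,-0.0282,0,0.0039,0,c],
[0.0309,0.0017,-0.0281,0,0.0039,0,c],
[0.0310,0.0017,-0.0280,0,0.0039,0,c],
[0.0311,0.0017,-0.0278,0,0.0039,0,c],
[0.0312,0.0017,-0.0277,0,0.0039,0,c],
[0.0313,0.0017,-0.0276,0,0.0039,0,c],
[0.0314,0.0017,-0.0275,0,0.0039,0,c],
[0.0315,0.0017,-0.0273,0,0.0039,0,c],
[0.0316,0.0017,-0.0272,0,0.0039,0,c],
[0.0317,0.0017,-0.0271,0,0.0039,0,c],
[0.0318,0.0017,-0.0270,0,0.0039,0,c],
[0.0320,0.0017,-0.0268,0,0.0039,0,c],
[0.0321,0.0017,-0.0267,0,0.0039,0,c],
```

Call:
{"api": "play_rows", "payload": {
  "series": [
    [0.031,0.002,-0.028,0,0.004,0,0.085],
    [0.031,0.002,-0.028,0,0.004,0,0.085],
    [0.031,0.002,-0.028,0,0.004,0,0.085],
    [0.031,0.002,-0.028,0,0.004,0,0.085],
    [0.031,0.002,-0.028,0,0.004,0,0.085],
    [0.031,0.002,-0.028,0,0.004,0,0.085],
    [0.031,0.002,-0.028,0,0.004,0,0.085],
    [0.031,0.002,-0.028,0,0.004,0,0.085],
    [0.031,0.002,-0.028,0,0.004,0,0.085],
    [0.031,0.002,-0.028,0,0.004,0,0.085]
  ]
}}

```text
clock: 1.2
position: [369.2, -216.0, 207.7]
ee_rot: [0.437, 0.556, -0.555, -0.438]
contact_force: [0.8, -0.2, 0.3]
gripper_width: 85.0
```

Call:
{"api": "play_rows", "payload": {
  "series": [
    [0.031,0.002,-0.028,0,0.004,0,0.085],
    [0.031,0.002,-0.028,0,0.004,0,0.085],
    [0.031,0.002,-0.028,0,0.004,0,0.085],
    [0.031,0.002,-0.028,0,0.004,0,0.085],
    [0.031,0.002,-0.028,0,0.004,0,0.085],
    [0.031,0.002,-0.028,0,0.004,0,0.085],
    [0.031,0.002,-0.028,0,0.004,0,0.085],
    [0.031,0.002,-0.028,0,0.004,0,0.085],
    [0,0,0,0,0,0,0.085],
    [0,0,0,0,0,0,0.085]
  ]
}}

```text
clock: 2.2
position: [538.2, 94.1, 191.9]
ee_rot: [0.444, 0.551, -0.549, -0.444]
contact_force: [-0.6, -0.4, 0.6]
gripper_width: 84.9
```

```bash
python3 -c "
from h import *
d=snap('wrist','w1');import pickle;pickle.dump(d,open('w1.pkl','wb'));s=read_state();print(s['position'],s['clock'],d['origin'],s['contact_force'])"
```

```text
[538.27186016  93.86910052 191.95356256] 2.25 [459.25578284  77.03022542 334.56846047] [0.89301602 0.4864555  0.13911439]
```

View pics/w1.png

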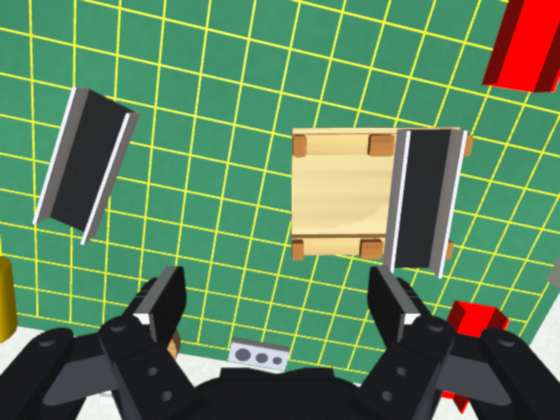

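The wrist view shows the up channel at (88,165) and the cradle at (340,195). Its brown blocks are at (299,145), (297,249), (381,145) and (371,249), and the packed channel at (428,200) looks shifted and slightly skewed. I'll measure the rims and blocks.

```bash
python3 - <<'E'
from h import *
import pickle
d=pickle.load(open('w1.pkl','rb')); c=d['color']; hsv=cv2.cvtColor(c,cv2.COLOR_RGB2HSV); H,S,V=[hsv[...,i] for i in range(3)]
def comps(m,z,amin,roi):
    x0,y0,x1,y1=roi; q=np.zeros(m.shape,np.uint8); q[y0:y1,x0:x1]=m[y0:y1,x0:x1]
    n,l,st,_=cv2.connectedComponentsWithStats(q)
    for k in range(1,n):
        if st[k,4]<amin: continue
        ys,xs=np.where(l==k); P=ray(d,np.c_[xs,ys],z)[:,:2].astype(np.float32); r=cv2.minAreaRect(P)
        w,v=np.linalg.eigh(np.cov(P.T)); a=np.degrees(np.arctan2(v[1,1],v[0,1]))%180
        print(z,'px',xs.mean().round(),ys.mean().round(),st[k,4],'c',np.round(r[0],1),'size',np.round(r[1],1),'ax',a.round(2))
white=(S<40)&(V>190)
print('packed rims');comps(white,43,30,(380,110,480,290))
print('up rims');comps(white,25,30,(20,70,150,260))
blk=(V<60)
print('packed trough');comps(blk,21,200,(380,110,480,290))
print('up trough');comps(blk,3,200,(20,70,150,260))
brown=(H<18)&(S>120)&(V>90)&(V<215)
print('blocks');comps(brown,31,20,(280,110,480,290))
cv2.imwrite('pics/w1z.png',cv2.resize(c[110:285,280:480,::-1],None,fx=4,fy=3.4,interpolation=cv2.INTER_CUBIC))
E
```

```text
packed rims
43 px 400.0 199.0 471 c [527.8 213.6] size [142.6   3.3] ax 12.49
43 px 453.0 203.0 500 c [520.  264.2] size [148.6   3.4] ax 12.46
up rims
25 px 54.0 154.0 506 c [ 556.8 -124.8] size [  3.4 149.8] ax 164.96
25 px 105.0 178.0 448 c [570.2 -75.4] size [  3.3 149.8] ax 164.94
packed trough
21 px 421.0 197.0 4842 c [524.4 244.1] size [146.9  36.8] ax 12.44
up trough
3 px 88.0 160.0 4982 c [ 562.5 -103.8] size [ 41.9 148.2] ax 164.8
blocks
31 px 299.0 145.0 287 c [492.5 107.3] size [19.8 12.4] ax 12.49
31 px 380.0 145.0 552 c [475.5 182. ] size [19.6 25.1] ax 95.66
31 px 468.0 145.0 108 c [458.5 263.3] size [18.7  5.2] ax 12.62
31 px 371.0 248.0 457 c [578.9 204.9] size [26.5 24.8] ax 57.74
31 px 297.0 249.0 226 c [596.2 129.8] size [26.6 11.6] ax 14.09
31 px 449.0 250.0 76 c [564.9 286.7] size [19.7  4.6] ax 13.0
```

View pics/w1z.png

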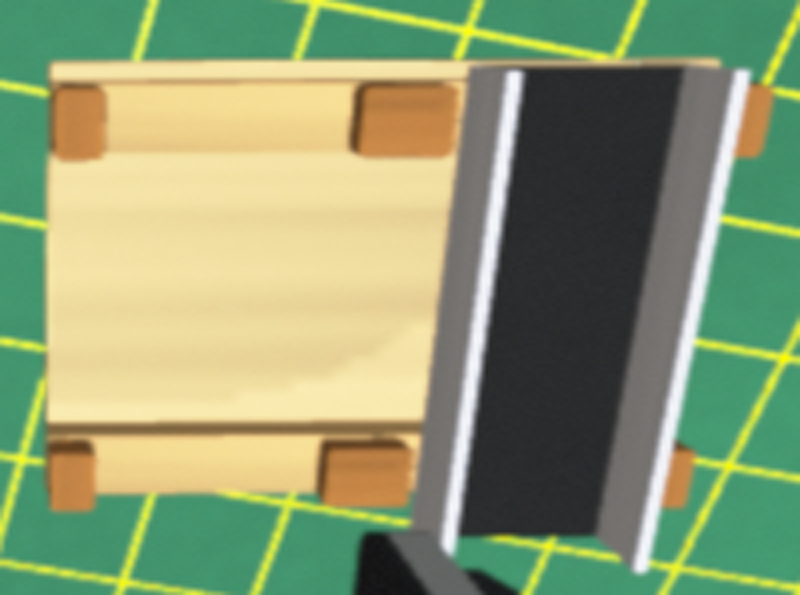

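Packed channel: centre about (525.4,239.2), parallel to the cradle (12.5°). Cradle: centre about (528.7,195.4). So the packed channel sits about 6 mm too far along +x and 1.5 mm too far in +y. I'll grip it in place and slide it home first.

```bash
python3 -c "
from h import *
plan(525.4,239.2,70,102.5,5)"
```

```text
now [538.3  93.9 192. ] jaw 102.11 turn 0.39 tilt(tool,rad) [0.0028 0.     0.0022] j6 -1.83 t 2.25 w 85.1
[0.0290,0.0244,-0.0036,0,-0.0014,0,c],
[0.0290,0.0244,-0.0036,0,-0.0014,0,c],
[0.0289,0.0244,-0.0037,0,-0.0014,0,c],
[0.0289,0.0244,-0.0037,0,-0.0014,0,c],
[0.0289,0.0244,-0.0037,0,-0.0014,0,c],
```

Call:
{"api": "play_rows", "payload": {
  "series": [
    [0.029,0.02,-0.0036,0.002,-0.0014,0.002,0.085],
    [0.029,0.02,-0.0036,0,-0.0014,0,0.085],
    [0.029,0.02,-0.0036,0,-0.0014,0,0.085],
    [0.029,0.02,-0.0036,0,-0.0014,0,0.085],
    [0.029,0.02,-0.0036,0,-0.0014,0,0.085],
    [0,0,0,0,0,0,0.085]
  ]
}}

```text
clock: 2.85
position: [525.1, 236.6, 92.1]
ee_rot: [0.447, 0.551, -0.548, -0.444]
contact_force: [0.3, -0.1, -0.3]
gripper_width: 85.0
```

```bash
python3 -c "
from h import *
plan(525.4,239.2,20,102.5,4)"
```

```text
now [525.1 236.6  92.1] jaw 101.89 turn 0.61 tilt(tool,rad) [ 0.0053 -0.      0.0005] j6 -2.07 t 2.85 w 85.0
[0.0006,0.0180,-0.0002,0,-0.0027,0,c],
[0.0006,0.0180,-0.0002,0,-0.0027,0,c],
[0.0006,0.0180,-0.0002,0,-0.0027,0,c],
[0.0006,0.0180,-0.0002,0,-0.0027,0,c],
```

Call:
{"api": "play_rows", "payload": {
  "series": [
    [0.0006,0.018,0,0.005,-0.003,0,0.085],
    [0.0006,0.018,0,0,-0.003,0,0.085],
    [0.0006,0.018,0,0,-0.003,0,0.085],
    [0.0006,0.018,0,0,-0.003,0,0.085],
    [0,0,0,0,0,0,0.085]
  ]
}}

```text
clock: 3.35
position: [525.7, 233.2, 22.1]
ee_rot: [0.444, 0.552, -0.549, -0.443]
contact_force: [-0.8, -0.7, 0.4]
gripper_width: 84.9
```

```bash
python3 -c "
from h import *
plan(525.4,239.2,20,102.5,1)"
```

```text
now [525.7 233.2  22.1] jaw 102.31 turn 0.19 tilt(tool,rad) [0.0037 0.     0.0014] j6 -2.06 t 3.35 w 84.9
[0.0060,0.0021,-0.0009,0,-0.0032,0,c],
```

Call:
{"api": "play_rows", "payload": {
  "series": [
    [0.006,0.002,-0.001,0.003,-0.003,0.001,0.085],
    [0,0,0,0,0,0,0.075],
    [0,0,0,0,0,0,0.065]
  ]
}}

```text
clock: 3.65
position: [527.1, 238.4, 23.5]
ee_rot: [0.444, 0.553, -0.549, -0.443]
contact_force: [-0.0, 0.5, 0.4]
gripper_width: 65.1
```

```bash
python3 -c "
from h import *
plan(525.4,239.2,20,102.5,1)
d=snap('wrist','w2')"
```

```text
now [527.1 238.4  23.5] jaw 102.37 turn 0.13 tilt(tool,rad) [0.0046 0.     0.0017] j6 -2.06 t 3.65 w 65.1
[0.0012,0.0035,0.0015,0,-0.0022,0,c],
```

View pics/w2.png

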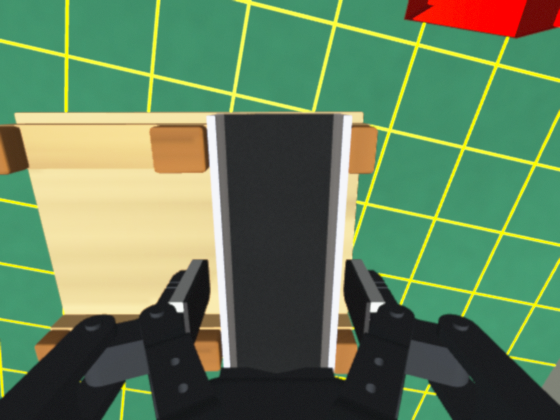

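The fingers straddle the packed channel evenly, with tips at about (200,290) and (360,290). Closing.

Call:
{"api": "play_rows", "payload": {
  "series": [
    [0.001,0.003,0.001,0,0,0,0.05],
    [0,0,0,0,0,0,0.04],
    [0,0,0,0,0,0,0.04],
    [0,0,0,0,0,0,0.04]
  ]
}}

```text
clock: 4.1
position: [526.5, 239.8, 22.5]
ee_rot: [0.444, 0.554, -0.548, -0.442]
contact_force: [-0.5, 0.0, -1.1]
gripper_width: 52.7
```

```bash
python3 -c "
from h import *
plan(525.4,239.2,20,102.5,1)
s=read_state();print(s['contact_force'],s['wrist_torque'])"
```

```text
now [526.5 239.8  22.5] jaw 102.41 turn 0.09 tilt(tool,rad) [ 0.0075 -0.      0.0029] j6 -2.06 t 4.1 w 52.7
[-0.0004,0.0025,0.0012,0,-0.0016,0,c],
[-0.46541631  0.02365785 -1.14349745] [0.01529057 0.01846283 0.00672151]
```

Call:
{"api": "play_rows", "payload": {
  "series": [
    [-0.001,0,0.003,0.002,0,0,0.04],
    [-0.001,0,0.003,0,0,0,0.04],
    [0,0,0,0,0,0,0.04]
  ]
}}

```text
clock: 4.4
position: [520.7, 236.6, 22.2]
ee_rot: [0.443, 0.553, -0.549, -0.443]
contact_force: [-0.5, 0.9, 0.9]
gripper_width: 52.9
```

```bash
python3 -c "
from h import *
plan(525.4-5.7,239.8-2.8,22,102.5,1)
s=read_state();print(s['contact_force'],s['wrist_torque'])"
```

```text
now [520.7 236.6  22.2] jaw 102.43 turn 0.07 tilt(tool,rad) [ 0.0056 -0.      0.003 ] j6 -2.06 t 4.4 w 52.9
[0.0006,0.0002,0.0009,0,-0.0012,0,c],
[-0.54579867  0.92969757  0.88083574] [-0.04499763  0.15655717  0.04320408]
```

Call:
{"api": "play_rows", "payload": {
  "series": [
    [0,0,0,0,0,0,0.06],
    [0,0,0,0,0,0,0.07],
    [0,0,0,0,0,0,0.075],
    [0,-0.03,0,0.003,0,0.002,0.085],
    [-0.02,-0.05,0,0,0,0,0.085],
    [-0.03,-0.05,0,0,0,0,0.085],
    [-0.03,-0.03,0.01,0,0,0,0.085],
    [0,0,0,0,0,0,0.085]
  ]
}}

```text
clock: 5.2
position: [527.5, 157.7, 180.1]
ee_rot: [-0.443, -0.551, 0.553, 0.441]
contact_force: [1.8, 0.7, -0.2]
gripper_width: 85.0
```

```bash
cat > meas.py <<'E'
from h import *
import sys
d=snap('wrist',sys.argv[1]); c=d['color']; hsv=cv2.cvtColor(c,cv2.COLOR_RGB2HSV); H,S,V=[hsv[...,i] for i in range(3)]
def comps(m,z,amin,lab):
    n,l,st,_=cv2.connectedComponentsWithStats(m.astype(np.uint8))
    for k in range(1,n):
        if st[k,4]<amin: continue
        ys,xs=np.where(l==k); P=ray(d,np.c_[xs,ys],z)[:,:2].astype(np.float32); r=cv2.minAreaRect(P)
        w,v=np.linalg.eigh(np.cov(P.T)); a=np.degrees(np.arctan2(v[1,1],v[0,1]))%180
        print(lab,z,'px',xs.mean().round(),ys.mean().round(),st[k,4],'c',np.round(r[0],1),'size',np.round(r[1],1),'ax',a.round(2))
for z in map(float,sys.argv[2:]): comps((S<40)&(V>190),z,200,'white')
comps((H<18)&(S>120)&(V>90)&(V<215),31,60,'block')
s=read_state(); print(s['position'].round(1),s['clock'])
E
python3 meas.py w3 43
```

```text
white 43.0 px 32.0 176.0 493 c [563.  -62.5] size [  3.2 140.6] ax 164.95
white 43.0 px 335.0 198.0 552 c [525.2 211.6] size [149.6   3.6] ax 12.52
white 43.0 px 391.0 192.0 562 c [507.4 260.1] size [136.1   3.7] ax 12.53
white 43.0 px 534.0 335.0 2004 c [622.9 467.1] size [124.3  35. ] ax 55.8
white 43.0 px 9.0 350.0 564 c [764.5 -94.4] size [25.2 60.7] ax 157.86
white 43.0 px 202.0 365.0 992 c [741.6 121.7] size [66.4 48.3] ax 106.85
white 43.0 px 99.0 408.0 873 c [821.4   7. ] size [43.  51.4] ax 139.35
white 43.0 px 459.0 412.0 455 c [731.6 418.5] size [35.4 52.2] ax 120.94
block 31 px 440.0 40.0 939 c [373.1 261. ] size [63.   9.2] ax 3.85
block 31 px 499.0 45.0 1313 c [366.  311.1] size [70.9 16.4] ax 3.85
block 31 px 232.0 144.0 302 c [492.2 108.2] size [19.7 12.8] ax 9.27
block 31 px 316.0 144.0 554 c [475.4 183.3] size [19.7 23.4] ax 103.89
block 31 px 404.0 145.0 207 c [458.5 261. ] size [18.8  9. ] ax 14.15
block 31 px 312.0 251.0 466 c [578.2 206.1] size [25.5 23.5] ax 62.66
block 31 px 236.0 252.0 242 c [597.3 131.3] size [23.4 12.2] ax 7.47
block 31 px 391.0 253.0 167 c [564.  284.4] size [23.5  8.7] ax 16.09
block 31 px 448.0 320.0 134 c [626.3 368.9] size [46.  12.6] ax 68.31
block 31 px 85.0 323.0 372 c [720.5 -17. ] size [21.9 43.9] ax 103.87
[526.9 158.6 178.1] 5.25
```

Packed channel is now at cradle-local (0.2, 41.4), which is good. Next is the up channel at (563.5,-100.1), axis 164.95°.

```bash
python3 -c "
from h import *
plan(563.5,-100.1,70,74.95,8)"
```

```text
now [526.9 158.6 178.1] jaw 102.6 turn -27.65 tilt(tool,rad) [-0.0033 -0.     -0.0036] j6 -1.94 t 5.25 w 84.9
[-0.0326,0.0135,0.0026,0,0.0603,0,c],
[-0.0327,0.0135,0.0006,0,0.0603,0,c],
[-0.0326,0.0135,-0.0013,0,0.0603,0,c],
[-0.0325,0.0135,-0.0033,0,0.0603,0,c],
[-0.0322,0.0135,-0.0053,0,0.0603,0,c],
[-0.0319,0.0135,-0.0072,0,0.0603,0,c],
[-0.0314,0.0135,-0.0091,0,0.0603,0,c],
[-0.0308,0.0135,-0.0110,0,0.0603,0,c],
```

Call:
{"api": "play_rows", "payload": {
  "series": [
    [-0.0326,0.0135,0.0026,-0.003,0.06,-0.003,0.085],
    [-0.0326,0.0135,0.0006,0,0.06,0,0.085],
    [-0.0326,0.0135,-0.0013,0,0.06,0,0.085],
    [-0.0325,0.0135,-0.0033,0,0.06,0,0.085],
    [-0.0322,0.0135,-0.0053,0,0.06,0,0.085],
    [-0.032,0.0135,-0.0072,0,0.06,0,0.085],
    [-0.0314,0.0135,-0.0091,0,0.06,0,0.085],
    [-0.031,0.0135,-0.011,0,0.06,0,0.085],
    [0,0,0,0,0,0,0.085]
  ]
}}

```text
clock: 6.15
position: [558.6, -103.2, 53.2]
ee_rot: [-0.559, -0.422, 0.432, 0.567]
contact_force: [0.3, -0.3, -0.1]
gripper_width: 84.8
```

```bash
python3 -c "
from h import *
plan(563.5,-100.1,7,74.95,3)"; python3 meas.py w4 25|grep white
```

```text
now [ 558.6 -103.2   53.2] jaw 74.36 turn 0.59 tilt(tool,rad) [-0.0174  0.     -0.004 ] j6 -1.94 t 6.15 w 84.8
[0.0014,0.0154,-0.0013,0,-0.0034,0,c],
[0.0014,0.0154,-0.0013,0,-0.0034,0,c],
[0.0014,0.0154,-0.0013,0,-0.0034,0,c],
white 25.0 px 328.0 235.0 1280 c [570.2 -75.4] size [  3.3 149.3] ax 164.92
white 25.0 px 241.0 236.0 1267 c [ 557.1 -124.7] size [  3.3 149.8] ax 164.94
```

Call:
{"api": "play_rows", "payload": {
  "series": [
    [0.0014,0.015,-0.0015,-0.01,-0.0035,-0.003,0.085],
    [0.0014,0.015,-0.0015,-0.007,-0.0035,0,0.085],
    [0.0014,0.012,-0.0015,0,-0.0035,0,0.075],
    [0,0,0,0,0,0,0.065]
  ]
}}

```text
clock: 6.6
position: [564.2, -95.1, 8.5]
ee_rot: [-0.559, -0.432, 0.433, 0.56]
contact_force: [-0.7, 0.5, -0.0]
gripper_width: 65.2
```

```bash
python3 -c "
from h import *
plan(563.6,-100.1,7,74.95,1)"
```

```text
now [564.2 -95.1   8.5] jaw 75.42 turn -0.47 tilt(tool,rad) [-0.0013  0.     -0.001 ] j6 -1.94 t 6.6 w 65.2
[-0.0050,0.0015,-0.0007,0,0.0082,0,c],
```

Call:
{"api": "play_rows", "payload": {
  "series": [
    [-0.005,0.002,-0.0007,0,0.008,0,0.065],
    [0,0,0,0,0,0,0.05],
    [0,0,0,0,0,0,0.04],
    [0,0,0,0,0,0,0.04],
    [0,0,0,0,0,0,0.04]
  ]
}}

```text
clock: 7.1
position: [564.6, -99.0, 8.2]
ee_rot: [0.561, 0.431, -0.431, -0.56]
contact_force: [0.3, -0.5, -0.8]
gripper_width: 52.4
```

```bash
python3 -c "
from h import *
plan(537.6,155,130,102.5,10)"; python3 meas.py w5 25|grep white
```

```text
now [564.6 -99.    8.2] jaw 75.07 turn 27.43 tilt(tool,rad) [ 0.0006 -0.     -0.0003] j6 -1.94 t 7.1 w 52.4
[0.0238,-0.0122,0.0092,0,-0.0479,0,c],
[0.0243,-0.0122,0.0080,0,-0.0479,0,c],
[0.0246,-0.0122,0.0068,0,-0.0479,0,c],
[0.0249,-0.0122,0.0056,0,-0.0479,0,c],
[0.0252,-0.0122,0.0044,0,-0.0479,0,c],
[0.0253,-0.0122,0.0032,0,-0.0479,0,c],
[0.0255,-0.0122,0.0020,0,-0.0479,0,c],
[0.0255,-0.0122,0.0008,0,-0.0479,0,c],
[0.0255,-0.0122,-0.0004,0,-0.0479,0,c],
[0.0255,-0.0122,-0.0016,0,-0.0479,0,c],
white 25.0 px 217.0 234.0 1661 c [ 543.  -120.2] size [  3.1 119.2] ax 165.04
white 25.0 px 337.0 234.0 1669 c [556.5 -70.3] size [  3.1 118.8] ax 164.94
```

Call:
{"api": "play_rows", "payload": {
  "series": [
    [0.0,-0.02,0,0,0,0,0.04],
    [0.024,-0.03,0.009,0,-0.048,0,0.04],
    [0.0246,-0.03,0.008,0,-0.048,0,0.04],
    [0.025,-0.02,0.0062,0,-0.048,0,0.04],
    [0.025,-0.01,0.005,0,-0.048,0,0.04],
    [0.0255,0,0.004,0,-0.048,0,0.04],
    [0.0255,0,0.0025,0,-0.048,0,0.04],
    [0.0255,0,0.001,0,-0.048,0,0.04],
    [0.0255,0,0,0,-0.048,0,0.04],
    [0.0255,0,-0.001,0,-0.048,0,0.04]
  ]
}}

```text
clock: 8.15
position: [542.4, 136.0, 123.1]
ee_rot: [0.452, 0.544, -0.542, -0.454]
contact_force: [-0.3, -0.3, -2.3]
gripper_width: 52.2
```

```bash
python3 -c "
from h import *
plan(538.3,155.1,60,102.5,4)"
```

```text
now [542.4 136.  123.1] jaw 100.32 turn 2.18 tilt(tool,rad) [0.0002 0.     0.0028] j6 -1.92 t 8.15 w 52.2
[0.0049,0.0158,0.0002,0,-0.0095,0,c],
[0.0049,0.0158,0.0001,0,-0.0095,0,c],
[0.0049,0.0158,0.0001,0,-0.0095,0,c],
[0.0049,0.0158,0.0000,0,-0.0095,0,c],
```

Call:
{"api": "play_rows", "payload": {
  "series": [
    [0.006,0.015,0,0,-0.01,0.002,0.04],
    [0.005,0.015,0,0,-0.01,0,0.04],
    [0.005,0.015,0,0,-0.01,0,0.04],
    [0.005,0.012,0,0,-0.01,0,0.04],
    [0,0,0,0,0,0,0.04]
  ]
}}

```text
clock: 8.65
position: [538.1, 161.5, 65.3]
ee_rot: [0.44, 0.555, -0.552, -0.44]
contact_force: [0.5, -0.5, -0.8]
gripper_width: 52.4
```

```bash
python3 -c "
from h import *
plan(538.3,155.1,60,102.5,1)"; python3 meas.py w6 43 77
```

```text
now [538.1 161.5  65.3] jaw 103.04 turn -0.54 tilt(tool,rad) [ 0.0036 -0.      0.0021] j6 -1.92 t 8.65 w 52.4
[-0.0063,0.0053,0.0012,0,0.0095,0,c],
white 43.0 px 373.0 189.0 923 c [496.3 205.2] size [90.6  3.1] ax 12.53
white 43.0 px 464.0 208.0 1133 c [498.2 258. ] size [117.3   3.1] ax 12.51
white 43.0 px 217.0 234.0 1747 c [550.4 130. ] size [156.4   4.3] ax 13.0
white 43.0 px 337.0 234.0 1725 c [535.5 196. ] size [156.    4.3] ax 12.94
white 77.0 px 373.0 189.0 923 c [488.6 192.4] size [71.9  2.4] ax 12.53
white 77.0 px 464.0 208.0 1133 c [490.2 234.3] size [93.1  2.5] ax 12.51
white 77.0 px 217.0 234.0 1747 c [531.6 132.7] size [124.1   3.4] ax 13.0
white 77.0 px 337.0 234.0 1725 c [519.7 185.1] size [123.8   3.4] ax 12.94
block 31 px 532.0 24.0 1489 c [396.2 258.5] size [24.2 16. ] ax 174.4
block 31 px 198.0 148.0 636 c [492.8 106.6] size [20.8  9.6] ax 11.61
block 31 px 354.0 149.0 467 c [473.8 190.8] size [19.8  7.3] ax 14.21
block 31 px 486.0 152.0 418 c [458.6 262.7] size [19.4  6.7] ax 13.14
block 31 px 452.0 310.0 128 c [559.9 285. ] size [14.6  5.9] ax 29.36
block 31 px 5.0 396.0 125 c [701.8  -4.8] size [ 8.1 18.3] ax 152.09
[538.7 161.5  66.1] 8.7
```

View pics/w6.png

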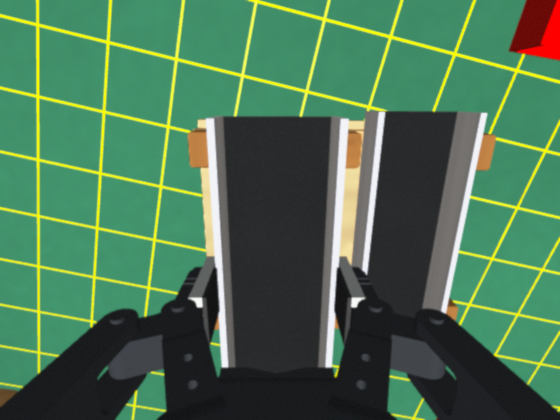

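The held channel at (275,240) sits above the empty bay, about 6 mm too close to the packed channel. Correcting this while descending to just above the posts.

Call:
{"api": "play_rows", "payload": {
  "series": [
    [-0.0063,0.005,0.001,0.003,0.009,0.002,0.04],
    [0,0.008,0,0,0,0,0.04],
    [0,0.006,0,0,0,0,0.04],
    [0,0,0,0,0,0,0.04]
  ]
}}

```text
clock: 9.1
position: [540.6, 154.1, 47.5]
ee_rot: [0.444, 0.553, -0.549, -0.442]
contact_force: [-0.0, 0.1, -0.2]
gripper_width: 52.4
```

```bash
python3 -c "
from h import *
plan(538.3,155.1,26,102.5,3)"; python3 meas.py w7 43 63|grep white
```

```text
now [540.6 154.1  47.5] jaw 102.38 turn 0.12 tilt(tool,rad) [0.0052 0.     0.001 ] j6 -1.92 t 9.1 w 52.4
[0.0005,0.0072,0.0007,0,-0.0007,0,c],
[0.0005,0.0072,0.0007,0,-0.0007,0,c],
[0.0005,0.0072,0.0007,0,-0.0007,0,c],
white 43.0 px 500.0 218.0 1409 c [500.8 258.6] size [123.    3.1] ax 12.53
white 43.0 px 399.0 203.0 1188 c [500.6 206.3] size [99.4  3. ] ax 12.52
white 43.0 px 216.0 233.0 1693 c [542.8 123.9] size [139.7   3.7] ax 12.31
white 43.0 px 337.0 234.0 1691 c [530.1 183. ] size [139.3   3.7] ax 12.29
white 63.0 px 500.0 218.0 1409 c [495.4 242. ] size [106.2   2.7] ax 12.53
white 63.0 px 399.0 203.0 1188 c [495.3 196.8] size [85.9  2.6] ax 12.52
white 63.0 px 216.0 233.0 1693 c [531.7 125.6] size [120.6   3.2] ax 12.31
white 63.0 px 337.0 234.0 1691 c [520.7 176.7] size [120.3   3.2] ax 12.29
```

Call:
{"api": "play_rows", "payload": {
  "series": [
    [0.0012,0.006,0.0015,0.003,-0.001,0,0.04],
    [0.0006,0.006,0.0007,0,-0.001,0,0.04],
    [0,0.004,0,0,0,0,0.04],
    [0,0,0,0,0,0,0.04]
  ]
}}

```text
clock: 9.55
position: [538.5, 155.8, 31.0]
ee_rot: [0.443, 0.553, -0.55, -0.442]
contact_force: [0.8, -0.1, -1.4]
gripper_width: 52.7
```

```bash
python3 -c "
from h import *
plan(538.3,155.1,26,102.5,2);s=read_state();print(s['contact_force'],s['wrist_torque'])"
```

```text
now [538.5 155.8  31. ] jaw 102.52 turn -0.02 tilt(tool,rad) [0.0037 0.     0.0014] j6 -1.92 t 9.55 w 52.7
[-0.0003,0.0025,0.0002,0,0.0002,0,c],
[-0.0003,0.0025,0.0002,0,0.0002,0,c],
[ 0.78307251 -0.10506292 -1.44082255] [-0.05776814  0.04750869  0.03176698]
```

Call:
{"api": "play_rows", "payload": {
  "series": [
    [-0.0003,0.003,0,0.003,0,0.001,0.04],
    [-0.0003,0.002,0,0,0,0,0.04],
    [0,0.001,0,0,0,0,0.04]
  ]
}}

```text
clock: 9.85
position: [539.0, 155.5, 24.9]
ee_rot: [0.442, 0.552, -0.551, -0.442]
contact_force: [-3.9, 0.1, 7.7]
gripper_width: 52.7
```

```bash
python3 -c "
from h import *
plan(538.3,155.1,26,102.5,1);s=read_state();print(s['contact_force'],s['wrist_torque'])"
```

```text
now [539.  155.5  24.9] jaw 102.55 turn -0.05 tilt(tool,rad) [ 0.0009 -0.      0.0002] j6 -1.92 t 9.85 w 52.7
[-0.0002,-0.0011,0.0007,0,0.0009,0,c],
[-3.88065763  0.09574745  7.73238746] [-0.02105977  0.79443694 -0.07172298]
```

Contact at 7.7 N with the tool level, so it is seated. Releasing with a limited opening.

Call:
{"api": "play_rows", "payload": {
  "series": [
    [0,-0.0005,0,0,0,0,0.058],
    [0,0,0,0,0,0,0.064],
    [0,0,0,0,0,0,0.066],
    [0,-0.02,0,0,0,0,0.066],
    [0,-0.04,0,0,0,0,0.07],
    [0,-0.05,0.01,0,0,0,0.085],
    [0,-0.05,0.01,0,0,0,0.085],
    [0,0,0,0,0,0,0.085]
  ]
}}

```text
clock: 10.65
position: [519.9, 150.8, 190.5]
ee_rot: [-0.443, -0.552, 0.552, 0.442]
contact_force: [0.3, -0.7, 0.6]
gripper_width: 85.2
```

```bash
python3 meas.py w8 43; python3 -c "
from h import *
plan(493.5,-348,110,79.3,16)"
```

```text
white 43.0 px 545.0 5.0 337 c [321.5 323.8] size [ 8.7 30.8] ax 94.53
white 43.0 px 337.0 203.0 502 c [525.  211.5] size [149.9   3.3] ax 12.51
white 43.0 px 391.0 197.0 496 c [505.9 259.9] size [133.6   3.9] ax 12.51
white 43.0 px 250.0 204.0 533 c [544.5 130.8] size [149.4   3.5] ax 12.47
white 43.0 px 304.0 204.0 548 c [533.4 180.8] size [149.3   3.7] ax 12.43
white 43.0 px 533.0 336.0 1927 c [619.8 473.9] size [131.5  43.7] ax 58.59
white 43.0 px 10.0 349.0 624 c [ 766.7 -109.1] size [27.5 66. ] ax 157.76
white 43.0 px 205.0 365.0 1049 c [744.  120.9] size [66.6 52.7] ax 119.88
white 43.0 px 99.0 408.0 878 c [827.8  -5.1] size [44.7 54.4] ax 138.69
white 43.0 px 457.0 411.0 565 c [735.6 423.3] size [36.9 54.4] ax 118.75
block 31 px 440.0 45.0 1024 c [366.9 260.4] size [73.5  9.6] ax 3.94
block 31 px 497.0 49.0 1403 c [359.7 308.3] size [80.9 13.4] ax 3.84
block 31 px 239.0 152.0 273 c [492.3 108. ] size [20.8 12.3] ax 11.67
block 31 px 320.0 152.0 514 c [475.  183.7] size [19.8 22.5] ax 85.05
block 31 px 404.0 152.0 182 c [458.2 260.8] size [18.9  8.6] ax 14.43
block 31 px 242.0 
[... 378 characters left out ...]
 jaw 102.51 turn -23.21 tilt(tool,rad) [-0.0051  0.     -0.0018] j6 -1.94 t 10.7 w 85.3
[-0.0301,0.0048,0.0083,0,0.0253,0,c],
[-0.0303,0.0048,0.0075,0,0.0253,0,c],
[-0.0304,0.0048,0.0067,0,0.0253,0,c],
[-0.0306,0.0048,0.0060,0,0.0253,0,c],
[-0.0307,0.0048,0.0052,0,0.0253,0,c],
[-0.0309,0.0048,0.0044,0,0.0253,0,c],
[-0.0310,0.0048,0.0036,0,0.0253,0,c],
[-0.0311,0.0048,0.0028,0,0.0253,0,c],
[-0.0311,0.0048,0.0020,0,0.0253,0,c],
[-0.0312,0.0048,0.0013,0,0.0253,0,c],
[-0.0312,0.0048,0.0005,0,0.0253,0,c],
[-0.0312,0.0048,-0.0003,0,0.0253,0,c],
[-0.0312,0.0048,-0.0011,0,0.0253,0,c],
[-0.0311,0.0048,-0.0019,0,0.0253,0,c],
[-0.0311,0.0048,-0.0027,0,0.0253,0,c],
[-0.0310,0.0048,-0.0035,0,0.0253,0,c],
```

Up channel seated at cradle-local (1.5, -41.5), parallel, with its rims at the right height. Off to the down channel.

Call:
{"api": "play_rows", "payload": {
  "series": [
    [-0.0303,0.004,0.0083,-0.005,0.025,-0.002,0.085],
    [-0.0303,0.004,0.0075,0,0.025,0,0.085],
    [-0.0304,0.004,0.0067,0,0.025,0,0.085],
    [-0.0306,0.004,0.006,0,0.025,0,0.085],
    [-0.0307,0.004,0.0052,0,0.025,0,0.085],
    [-0.031,0.004,0.0044,0,0.025,0,0.085],
    [-0.031,0.004,0.0036,0,0.025,0,0.085],
    [-0.031,0.004,0.0028,0,0.025,0,0.085]
  ]
}}

```text
clock: 11.5
position: [501.4, -104.8, 145.9]
ee_rot: [-0.493, -0.502, 0.506, 0.499]
contact_force: [0.8, 0.0, -0.4]
gripper_width: 85.0
```

Call:
{"api": "play_rows", "payload": {
  "series": [
    [-0.031,0.004,0.002,0,0.025,0,0.085],
    [-0.031,0.004,0.001,0,0.025,0,0.085],
    [-0.031,0.004,0,0,0.025,0,0.085],
    [-0.031,0.004,0,0,0.025,0,0.085],
    [-0.031,0.004,-0.001,0,0.025,0,0.085],
    [-0.031,0.004,-0.002,0,0.025,0,0.085],
    [-0.031,0.004,-0.003,0,0.025,0,0.085],
    [0,0,0,0,0,0,0.085]
  ]
}}

```text
clock: 12.3
position: [481.8, -332.3, 103.1]
ee_rot: [-0.532, -0.448, 0.462, 0.55]
contact_force: [-0.5, 0.4, -0.9]
gripper_width: 85.1
```

```bash
python3 -c "
from h import *
plan(493.5,-348,60,79.3,4)"; python3 meas.py w9 25|grep white
```

```text
now [ 481.8 -332.3  103.1] jaw 80.1 turn -0.8 tilt(tool,rad) [-0.0319 -0.      0.0018] j6 -1.42 t 12.3 w 85.1
[-0.0034,0.0108,-0.0036,0,0.0035,0,c],
[-0.0033,0.0108,-0.0036,0,0.0035,0,c],
[-0.0033,0.0108,-0.0036,0,0.0035,0,c],
[-0.0033,0.0108,-0.0036,0,0.0035,0,c],
white 25.0 px 53.0 193.0 32472 c [ 461.5 -481.6] size [107.9 299.1] ax 163.27
white 25.0 px 258.0 226.0 13602 c [ 492.1 -348. ] size [ 54.3 149.9] ax 169.28
white 25.0 px 99.0 408.0 857 c [ 625.2 -521.2] size [39.  31.8] ax 114.13
```

View pics/w9.png

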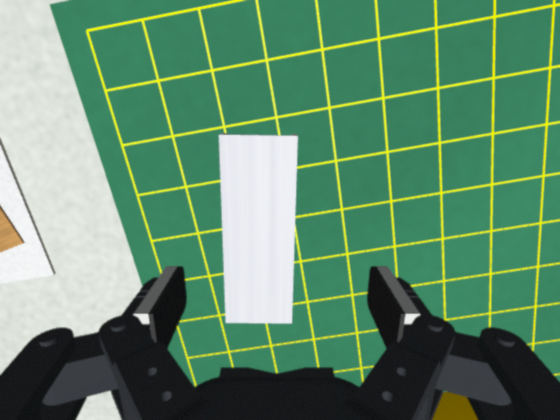

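The down channel is at (258,228) px, i.e. (492.1,-348.0), size 54.3 x 149.9, axis 169.28°. The fingers are clear on both sides.

Call:
{"api": "play_rows", "payload": {
  "series": [
    [-0.0036,0.018,-0.0034,-0.015,0.0035,0.002,0.085],
    [-0.0036,0.018,-0.0034,-0.015,0.0035,0,0.085],
    [-0.0036,0.018,-0.0034,0,0.0035,0,0.085],
    [-0.0036,0.018,-0.0034,0,0.0035,0,0.085],
    [0,0,0,0,0,0,0.085]
  ]
}}

```text
clock: 12.85
position: [490.4, -343.5, 25.6]
ee_rot: [-0.541, -0.451, 0.453, 0.546]
contact_force: [-0.1, 0.1, 0.1]
gripper_width: 85.0
```

```bash
python3 -c "
from h import *
plan(492.1,-348,10,79.28,2)"; python3 meas.py w10 25|grep white
```

```text
now [ 490.4 -343.5   25.6] jaw 79.5 turn -0.22 tilt(tool,rad) [-0.0061 -0.      0.0024] j6 -1.41 t 12.85 w 85.0
[-0.0020,0.0078,-0.0012,0,0.0019,0,c],
[-0.0020,0.0078,-0.0012,0,0.0019,0,c],
white 25.0 px 34.0 251.0 14316 c [ 464.5 -451.9] size [ 52.9 161.4] ax 162.46
white 25.0 px 268.0 240.0 26925 c [ 486.2 -347. ] size [ 54.3 137.5] ax 169.37
white 25.0 px 99.0 408.0 854 c [ 559.5 -465.5] size [25.9 21. ] ax 116.31
```

Call:
{"api": "play_rows", "payload": {
  "series": [
    [-0.003,0.008,-0.0012,-0.006,0.002,0.002,0.085],
    [-0.002,0.008,-0.0012,0,0.002,0,0.075],
    [0,0,0,0,0,0,0.065]
  ]
}}

```text
clock: 13.2
position: [493.9, -348.4, 11.9]
ee_rot: [0.546, 0.453, -0.451, -0.542]
contact_force: [-0.2, 0.3, -1.0]
gripper_width: 65.4
```

```bash
python3 -c "
from h import *
plan(492.1,-348,10,79.28,1)"
```

```text
now [ 493.9 -348.4   11.9] jaw 79.43 turn -0.15 tilt(tool,rad) [ 0.0053 -0.     -0.0011] j6 -1.41 t 13.2 w 65.4
[0.0001,0.0019,0.0019,0,0.0027,0,c],
```

Call:
{"api": "play_rows", "payload": {
  "series": [
    [0,0.002,0.002,0.004,0.003,0,0.065],
    [0,0,0,0,0,0,0.05],
    [0,0,0,0,0,0,0.04],
    [0,0,0,0,0,0,0.04],
    [0,0,0,0,0,0,0.04]
  ]
}}

```text
clock: 13.7
position: [492.1, -348.1, 11.3]
ee_rot: [0.546, 0.451, -0.451, -0.544]
contact_force: [-0.4, -0.2, -1.2]
gripper_width: 52.5
```

```bash
python3 -c "
from h import *
plan(529.1,196.1,150,102.5,20)"
```

```text
now [ 492.1 -348.1   11.3] jaw 79.25 turn 23.25 tilt(tool,rad) [ 0.0027 -0.     -0.0013] j6 -1.41 t 13.7 w 52.5
[0.0271,-0.0069,0.0033,0,-0.0203,0,c],
[0.0271,-0.0069,0.0027,0,-0.0203,0,c],
[0.0272,-0.0069,0.0022,0,-0.0203,0,c],
[0.0272,-0.0069,0.0016,0,-0.0203,0,c],
[0.0273,-0.0069,0.0011,0,-0.0203,0,c],
[0.0273,-0.0069,0.0005,0,-0.0203,0,c],
[0.0273,-0.0069,-0.0001,0,-0.0203,0,c],
[0.0273,-0.0069,-0.0006,0,-0.0203,0,c],
[0.0272,-0.0069,-0.0012,0,-0.0203,0,c],
[0.0272,-0.0069,-0.0017,0,-0.0203,0,c],
[0.0272,-0.0069,-0.0023,0,-0.0203,0,c],
[0.0271,-0.0069,-0.0028,0,-0.0203,0,c],
[0.0271,-0.0069,-0.0034,0,-0.0203,0,c],
[0.0270,-0.0069,-0.0039,0,-0.0203,0,c],
[0.0269,-0.0069,-0.0045,0,-0.0203,0,c],
[0.0268,-0.0069,-0.0050,0,-0.0203,0,c],
[0.0267,-0.0069,-0.0055,0,-0.0203,0,c],
[0.0266,-0.0069,-0.0061,0,-0.0203,0,c],
[0.0265,-0.0069,-0.0066,0,-0.0203,0,c],
[0.0263,-0.0069,-0.0072,0,-0.0203,0,c],
```

Call:
{"api": "play_rows", "payload": {
  "series": [
    [0,-0.02,0,0,0,0,0.04],
    [0.02,-0.03,0.003,0,-0.02,0,0.04],
    [0.027,-0.03,0.0027,0,-0.02,0,0.04],
    [0.027,-0.02,0.002,0,-0.02,0,0.04],
    [0.027,-0.01,0.0016,0,-0.02,0,0.04],
    [0.027,-0.005,0.001,0,-0.02,0,0.04],
    [0.027,-0.002,0.0005,0,-0.02,0,0.04],
    [0.027,-0.002,0,0,-0.02,0,0.04],
    [0.027,-0.002,-0.001,0,-0.02,0,0.04],
    [0.027,-0.002,-0.001,0,-0.02,0,0.04]
  ]
}}

```text
clock: 14.7
position: [506.8, -105.9, 137.5]
ee_rot: [0.502, 0.499, -0.497, -0.502]
contact_force: [0.4, 0.2, -0.9]
gripper_width: 52.5
```

Call:
{"api": "play_rows", "payload": {
  "series": [
    [0.027,-0.002,-0.002,0,-0.02,0,0.04],
    [0.027,-0.002,-0.002,0,-0.02,0,0.04],
    [0.027,-0.002,-0.003,0,-0.02,0,0.04],
    [0.027,-0.002,-0.003,0,-0.02,0,0.04],
    [0.027,-0.002,-0.004,0,-0.02,0,0.04],
    [0.027,-0.002,-0.004,0,-0.02,0,0.04],
    [0.027,-0.002,-0.005,0,-0.02,0,0.04],
    [0.027,-0.002,-0.005,0,-0.02,0,0.04],
    [0.027,-0.002,-0.006,0,-0.02,0,0.04],
    [0,0,0,0,0,0,0.04]
  ]
}}

```text
clock: 15.7
position: [520.5, 152.0, 156.8]
ee_rot: [0.452, 0.545, -0.542, -0.453]
contact_force: [1.1, 0.6, -2.0]
gripper_width: 52.4
```

```bash
python3 -c "
from h import *
plan(529.1,196.1,85,102.5,4)"
```

```text
now [520.5 152.  156.8] jaw 100.41 turn 2.09 tilt(tool,rad) [0.0024 0.     0.0029] j6 -1.97 t 15.7 w 52.4
[0.0105,0.0179,-0.0041,0,-0.0091,0,c],
[0.0104,0.0179,-0.0042,0,-0.0091,0,c],
[0.0104,0.0179,-0.0043,0,-0.0091,0,c],
[0.0103,0.0179,-0.0044,0,-0.0091,0,c],
```

Call:
{"api": "play_rows", "payload": {
  "series": [
    [0.0105,0.017,-0.004,0.002,-0.009,0.002,0.04],
    [0.0105,0.017,-0.004,0,-0.009,0,0.04],
    [0.0105,0.017,-0.004,0,-0.009,0,0.04],
    [0.0105,0.015,-0.004,0,-0.009,0,0.04],
    [0,0,0,0,0,0,0.04]
  ]
}}

```text
clock: 16.2
position: [527.5, 196.6, 89.0]
ee_rot: [0.442, 0.552, -0.551, -0.443]
contact_force: [-0.5, -0.2, -1.2]
gripper_width: 53.0
```

```bash
python3 -c "
from h import *
plan(529.1,196.1,62,102.5,2)"
```

```text
now [527.5 196.6  89. ] jaw 102.49 turn 0.01 tilt(tool,rad) [ 0.0004 -0.      0.0012] j6 -2.0 t 16.2 w 53.0
[-0.0004,0.0135,-0.0007,0,-0.0001,0,c],
[-0.0004,0.0135,-0.0007,0,-0.0001,0,c],
```

Call:
{"api": "play_rows", "payload": {
  "series": [
    [-0.0004,0.013,-0.0007,0,0,0.001,0.04],
    [-0.0004,0.012,-0.0007,0,0,0,0.04],
    [0,0,0,0,0,0,0.04]
  ]
}}

```text
clock: 16.5
position: [529.1, 194.5, 63.1]
ee_rot: [0.443, 0.551, -0.551, -0.443]
contact_force: [0.2, 0.3, -1.9]
gripper_width: 52.1
```

```bash
python3 -c "
from h import *
plan(529.1,196.1,32.5,102.5,4)"; python3 meas.py w11 43 76|grep white
```

```text
now [529.1 194.5  63.1] jaw 102.38 turn 0.12 tilt(tool,rad) [0.0007 0.     0.0002] j6 -1.99 t 16.5 w 52.1
[0.0004,0.0076,-0.0001,0,-0.0005,0,c],
[0.0004,0.0076,-0.0001,0,-0.0005,0,c],
[0.0004,0.0076,-0.0001,0,-0.0005,0,c],
[0.0004,0.0076,-0.0001,0,-0.0005,0,c],
white 43.0 px 277.0 237.0 30371 c [534.3 195.9] size [160.4  68.6] ax 12.4
white 43.0 px 403.0 207.0 1054 c [495.2 257.4] size [111.4   3. ] ax 12.53
white 43.0 px 154.0 208.0 1054 c [523.3 125.9] size [106.    3.3] ax 12.43
white 76.0 px 277.0 237.0 30371 c [517.3 192.1] size [127.9  54.7] ax 12.4
white 76.0 px 403.0 207.0 1054 c [486.2 241.2] size [88.9  2.4] ax 12.53
white 76.0 px 154.0 208.0 1054 c [508.5 136.3] size [84.5  2.6] ax 12.43
```

View pics/w11.png

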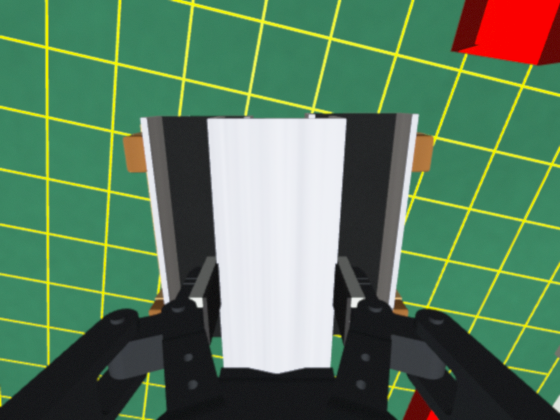

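The held channel is at (277,240), with both troughs visible evenly on either side. It needs +1.5 mm across, then down.

Call:
{"api": "play_rows", "payload": {
  "series": [
    [0.0016,0.003,0,0,0,0,0.04],
    [0.0003,0.007,0,0,0,0,0.04],
    [0.0003,0.007,0,0,0,0,0.04],
    [0,0,0,0,0,0,0.04]
  ]
}}

```text
clock: 16.95
position: [530.0, 196.9, 47.0]
ee_rot: [0.444, 0.553, -0.549, -0.443]
contact_force: [-0.1, 0.9, -0.9]
gripper_width: 52.6
```

```bash
python3 -c "
from h import *
plan(529.1,196.1,32.3,102.5,2);s=read_state();print(s['contact_force'],s['wrist_torque'])"
```

```text
now [530.  196.9  47. ] jaw 102.35 turn 0.15 tilt(tool,rad) [ 0.0048 -0.      0.0015] j6 -2.0 t 16.95 w 52.6
[-0.0003,0.0074,0.0005,0,-0.0013,0,c],
[-0.0003,0.0074,0.0005,0,-0.0013,0,c],
[-0.0742374   0.90664807 -0.92885378] [-0.01391842  0.05519594  0.04434592]
```

Past the rims (flange edges at z≈36) with no contact. Continuing down.

Call:
{"api": "play_rows", "payload": {
  "series": [
    [-0.0003,0.006,0.0005,0.003,-0.0013,0.001,0.04],
    [-0.0003,0.005,0.0005,0,-0.0013,0,0.04],
    [0,0.002,0,0,0,0,0.04],
    [0,0,0,0,0,0,0.04]
  ]
}}

```text
clock: 17.35
position: [529.2, 196.2, 32.8]
ee_rot: [0.443, 0.552, -0.551, -0.442]
contact_force: [0.4, -0.1, -1.3]
gripper_width: 52.5
```

```bash
python3 -c "
from h import *
plan(529.1,196.1,32.3,102.5,2);s=read_state();print(s['contact_force'],s['wrist_torque'])"
```

```text
now [529.2 196.2  32.8] jaw 102.53 turn -0.03 tilt(tool,rad) [ 0.0016 -0.      0.0003] j6 -1.99 t 17.35 w 52.5
[-0.0000,0.0003,0.0000,0,0.0003,0,c],
[-0.0000,0.0003,0.0000,0,0.0003,0,c],
[ 0.38458085 -0.10432864 -1.29903696] [-0.01895314  0.01491818 -0.04440492]
```

Call:
{"api": "play_rows", "payload": {
  "series": [
    [0,0.0015,0,0.001,0,0,0.04],
    [0,0.001,0,0,0,0,0.04],
    [0,0.0007,0,0,0,0,0.04]
  ]
}}

```text
clock: 17.65
position: [529.3, 196.3, 31.7]
ee_rot: [0.443, 0.552, -0.552, -0.442]
contact_force: [-2.7, -0.6, 2.4]
gripper_width: 52.8
```

```bash
python3 -c "
from h import *
plan(529.1,196.1,32.3,102.5,2);s=read_state();print(s['contact_force'],s['wrist_torque'])"
```

```text
now [529.3 196.3  31.7] jaw 102.57 turn -0.07 tilt(tool,rad) [ 0.0008 -0.     -0.0003] j6 -1.99 t 17.65 w 52.8
[-0.0001,-0.0003,0.0001,0,0.0006,0,c],
[-0.0001,-0.0003,0.0001,0,0.0006,0,c],
[-2.65418982 -0.63091345  2.43859825] [-0.15232636  0.36428033 -0.06471598]
```

Seated: the force went from -1.3 to +2.4 N with the tool level. Releasing and rising.

Call:
{"api": "play_rows", "payload": {
  "series": [
    [0,0.0003,0,0,0,0,0.058],
    [0,0,0,0,0,0,0.064],
    [0,0,0,0,0,0,0.068],
    [0,-0.02,0,0,0,0,0.068],
    [0,-0.04,0,0,0,0,0.07],
    [0,-0.05,0.01,0,0,0,0.085],
    [0,-0.05,0.02,0,0,0,0.085],
    [0,0,0.02,0,0,0,0.085],
    [0,0,0,0,0,0,0.085]
  ]
}}

```text
clock: 18.55
position: [481.7, 185.9, 193.5]
ee_rot: [0.443, 0.552, -0.551, -0.442]
contact_force: [0.2, -0.4, -0.1]
gripper_width: 84.8
```

```bash
python3 meas.py w12 43 46; python3 -c "
from h import *
snap('scene','s12')
a=cv2.imread('pics/w12.png');b=cv2.imread('pics/s12.png')[130:260,250:420]
b=cv2.resize(b,None,fx=2.2,fy=2.2); o=np.zeros((600,800,3),np.uint8); o[:300,:400]=cv2.resize(a,(400,300)); o[:286,400:774]=b
c=a[90:330,150:480];o[300:,:400]=cv2.resize(c,(400,300)); cv2.imwrite('pics/f.png',o)"
```

```text
white 43.0 px 370.0 7.0 1065 c [319.9 216.5] size [14.8 72.8] ax 96.53
white 43.0 px 518.0 27.0 4702 c [299.3 351.6] size [43.  86.1] ax 90.59
white 43.0 px 553.0 159.0 383 c [394.6 425.8] size [37.2 15.3] ax 18.02
white 43.0 px 209.0 232.0 423 c [544.2 130.6] size [148.8   3.2] ax 12.46
white 43.0 px 276.0 233.0 7620 c [530.2 196.9] size [152.2  54.6] ax 12.5
white 43.0 px 343.0 231.0 431 c [513.9 261.6] size [148.4   3.2] ax 12.52
white 43.0 px 544.0 297.0 1366 c [532.6 493.5] size [ 28.6 104.3] ax 4.63
white 43.0 px 100.0 406.0 745 c [795.7  30. ] size [43.8 47.9] ax 130.42
white 43.0 px 454.0 408.0 883 c [697.2 461. ] size [45.1 55.1] ax 66.32
white 46.0 px 370.0 7.0 1065 c [320.8 216. ] size [14.7 72.1] ax 96.53
white 46.0 px 518.0 27.0 4702 c [300.3 349.7] size [42.6 85.2] ax 90.59
white 46.0 px 553.0 159.0 383 c [394.7 423.2] size [36.8 15.2] ax 18.02
white 46.0 px 209.0 232.0 423 c [542.7 131. ] size [147.2   3.2] ax 12.46
white 46.0 px 276.0 233.0 7620 c [528.9 196.6] size [150.6  54. ] ax 12.5
white 46.0 px 343.0 231.0 431 c [512.7 260.6] size [146.9   3.2] ax 12.52
white 46.0 px 544.0 297.0 1366 c [531.3 490.2] size [ 28.3 103.2] ax 4.63
white 46.0 px 100.0 406.0 745 c [791.7  31.5] size [43.4 47.4] ax 130.42
white 46.0 px 454.0 408.0 883 c [694.2 458. ] size [44.7 54.6] ax 66.32
block 31 px 393.0 61.0 957 c [349.9 261.5] size [101.4   7. ] ax 3.94
block 31 px 448.0 64.0 1466 c [343.1 309.8] size [109.3  11.9] ax 4.04
block 31 px 186.0 32.0 394 c [365.1  80.7] size [  3.9 145.9] ax 103.88
block 31 px 197.0 181.0 238 c [490.8 107.5] size [22.6 10.9] ax 8.44
block 31 px 355.0 181.0 226 c [457.8 260.2] size [22.2 10.8] ax 15.27
block 31 px 347.0 278.0 170 c [563.1 283.5] size [23.5 10.6] ax 16.62
block 31 px 204.0 279.0 161 c [598.8 131.4] size [19.9 10.7] ax 10.18
block 31 px 364.0 355.0 578 c [662.2 340. ] size [91.5 30.2] ax 2.53
[483.7 186.6 194.2] 18.6
```

View pics/f.png

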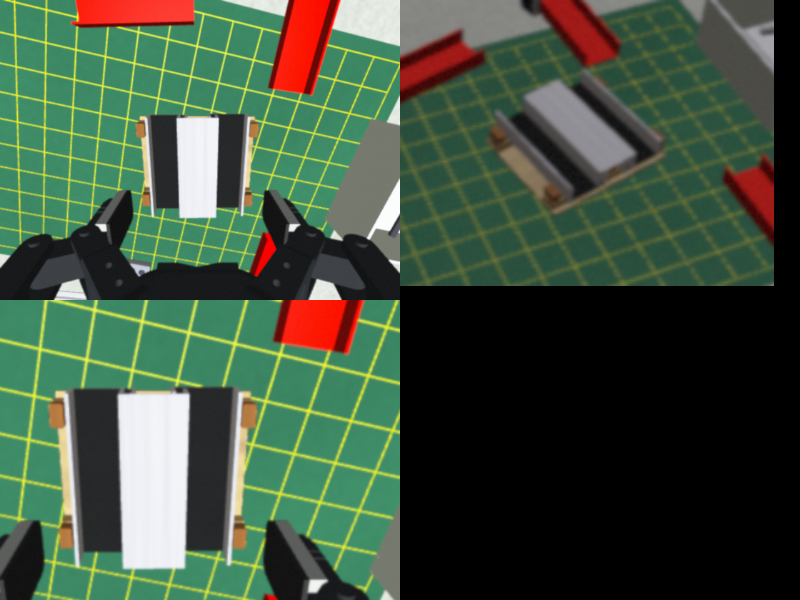

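The final view shows the down channel over the middle with a flange in each trough. At z=46 its top measures 150.6 x 54.0 mm, which matches it being fully down. Handing in.

```bash
python3 -c "
from h import *
print(job_done())"
```

```text
the job is handed in; nothing more can be done
None
```

The channels are packed and I handed the job in at about 18.6 s of robot time. The hand-in gave no verdict.

- **Packed channel:** it lay about 6 mm too far along x, so I slid it level with the cradle first. My last check has it at about (0, +41) mm in the cradle frame.
- **Up channel:** it went into the empty bay and I lowered it until it touched (7.7 N). It sits at about (1.5, -41.5) mm, so its ends are about 1.5 mm off level. I left it there.
- **Down channel:** I set it over the middle and lowered it until it touched. It is centred within about 1 mm.

After release, the last wrist picture showed all three channels parallel within about 0.1°. At the height expected when fully down (z = 46 mm), the down channel's top measured 150.6 × 54.0 mm, which matches. The readings I took stayed under 10 N. I did not go near the other things on the table. None of the checks failed, but the camera and arm positions differed by up to about 1.5 mm.

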